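Mug on the warmer, dial five clicks up

ROBOT

A 6-joint arm with a two-finger parallel gripper is mounted at the origin on a cart in front of the work surface, level with it; the furniture and walls round the work are solid. World frame = base frame: x ahead of the robot, y to its left, z up, the work surface at z = 0. Lengths are in mm, angles in degrees, forces in N, time in s.
With the tool pointing down it reaches from about 350 to 850 mm from the base axis. Payload 8.1 kg.
Tool frame: the origin (TCP) lies between the finger pads; the fingertips stand 17 mm ahead of it and the grasp point (between the pads) lies 2 mm behind it; z points along the fingers, y is the line along which they close (so a half turn about z gives the same grasp; the last joint's range is limited). The gripper opens to 85 mm and grips with 20 to 120 N. Pads are 22 mm wide; open, the fingers measure 114 mm over their backs; the gripper's body (76 mm by 85 mm) begins 54 mm behind the grasp point. The pads swing forward as they close: fully open they stand 13 mm farther back than shut.
Start: joints at [59.106, 7.471, 85.268, -0, 87.261, -4.893], TCP at [263.011, 539.287, 248.292] pointing down, gripper open.
Joint ranges: [-169.43, 169.43], [-51.17, 129.36], [1.28, 143.12], [-76.62, 256.62], [0, 156.53], [-152.29, 152.29]. Speed limits (degrees/s): [136.94, 136.94, 159.86, 180, 180, 180].

INTERFACE

Orientations are given as [roll, pitch, yaw] about the fixed x, y, z axes, in that order (R = Rz(yaw) Ry(pitch) Rx(roll)).
In Python, from bench import sense, snapshot, hand_in, trace, place_of gives the robot as it stands.
- The arm moves only by the shell command python3 -m handwheel 'ROWS' [FORCE]. ROWS is JSON, a list of rows, each a list of 7 numbers: the opening, from -1 (shut) to 1 (fully open), then the shift along the tool's x, y, z in cm, then the turn, a rotation vector about the tool's x, y, z in rad. A call has 1 to 12 rows; each row shifts and turns the commanded pose from where the row before left it, along the tool's axes as they then stand; what a row does not reach is not made up. A row lasts 1/12 s, in which the tool goes at most 41.7 mm and 7.16 degrees, less where a joint would pass 70% of its speed; a pose out of reach is approached as far as the arm can. A call with a gripper value outside its range is refused whole. The fingers move at their own pace and stop on an object; FORCE is the grip in N (left out, the last holds). Time passes only in rows, so rows that do not move let the fingers close. It gives the time, the measured TCP pose, the force, the opening and the grip force at its end, in the units of the state.
- sense(): the state, without advancing time (a new reading comes with each control period).
- snapshot(name): name is "scene" or "top" or "wrist"; returns a dict with "image" (400x640x3 uint8, red, green, blue), "intrinsics" (3x3 intrinsics, pixels), "R" (3x3) and "t" (3): a world point X has camera coordinates R X + t. Camera axes: x right, y down, z forward; pixel columns grow to the right and rows downward; lengths in mm; the calibration is good to about 2 mm. A picture is of the moment at which its call begins. There is no depth.
- hand_in(): hands the job in; it is judged then, once.
Trained networks look in a picture, given as the dict that the camera call returned (one of the last four; its "shot" number tells which), for a name from the list of things; names that differ only in an ending like _2 or _b are one class to them, and where a whole thing is asked for, a point or a joint stands for the part that bears it (a point fixed in the world has none). Each returns a list of dicts, best first, with "conf" (0 to 1); they miss things now and then, are a little off and sometimes report something else, mostly with a low value. They report only what shows in the picture. A call takes as long as a camera call.
- trace(picture, query): "pixels" (400x640 bool, what is visible of it).
- place_of(picture, query): "location" ([x, y, z] in mm, in world coordinates, good to about 4 mm: a listed point, or the origin of a listed thing).
The state is a dict: "time": time; "joint_pos": joint angles; "qd": joint speeds; "joint_efforts": joint torques, N m; "tool_pos": TCP position; "tcp_rot": TCP orientation; "ft_force": force on the tool from outside, world axes, zero at the start; "wrist_torque": the same for the moment, N m; "finger_gap": finger opening in mm; "grip_force": force on a finger pad.
Only numpy, scipy, OpenCV 4.12 (cv2) and the standard library are available. Lean on these libraries where they do the work, as an engineer would, in place of code of your own. Each camera call takes 0.05 s, during which the arm holds its last target. There are 200 camera calls.

TASK

The wooden mill has been left on the mug warmer: stand it upright on a free spot of the chopping board, then stand the mug upright in the middle of the warmer's round plate. When the mug is there, turn the warmer's dial clockwise, click by click, to the fifth mark after off, without going past it. Leave the spice jars, the garlic, the soap bottle and the bean jar standing where they are.

Things in the scene. Friction and masses are not known exactly. Their poses are not given: they have to be found in the camera images.
- warmer: Mug warmer, fixed: a flat steel housing 170 (x) x 300 (y) mm, top 46 mm above the counter, with a black round plate on its left half (+y) and a black dial on its right half (-y). Origin: centre of its underside; z up, -x is its front, toward the robot. It stands turned by up to 0.35 rad.
- warmer_plate (a point): Centre of the warmer's round plate, on its upper face, 49 mm above the counter; the plate is flat, 124 mm across, and only 3 mm higher than the housing. At the start the wooden mill stands on it.
- heat_dial (a joint): Dial angle in rad: 0 at off (small ring mark), growing clockwise seen from above, to 4.712 at the ninth mark. A click every pi/6 = 0.5236 rad: the fifth mark after off is 2.618. It starts at off or at the first or second mark. A sprung ball snaps it home when let go within about 0.2 rad of a mark; about 0.1 to 0.15 N m to turn.
- dial_grip (a point): On the dial's vertical axis, 77 mm above the counter, in its grip bar; turns with the dial: x points along the bar to its pointer end (white line on top), z up. When off, x points 135 deg anticlockwise from the warmer's +x. Bar 56 long, 14 thick, 59 to 89 mm above the counter, on a 64 mm disc with its top at 59 mm. 160 mm from the plate's centre.
- wooden_mill: Turned wooden mill, 165 mm tall, about 0.32 kg. Origin: centre of its underside; z up along it. Foot 56 mm across; waist 42 mm from 64 to 87 mm up; head about 50 mm across from 109 to 156 mm up, with a knob of 18 mm on top to 165 mm. The head does not turn.
- mug: Slate-blue mug, 97 mm tall, about 0.24 kg, empty; origin on its underside, 19 mm from the centre of its round part toward the handle; z up. Round part 77 mm across; wall, as felt by a gripper, 8 to 15 mm thick; inner floor 7 mm up. The handle points to -y and reaches 77 mm from the round part's centre; it is up to 28 mm wide, 11 to 91 mm up.
- mug_foot (a point): Centre of the mug's round part, at its underside. Same axes as the mug: -y points to the handle.
- board: Wooden chopping board lying flat, fixed, 200 (its x) x 300 (its y) x 21 mm. Origin: centre of its underside. Its long side points roughly away from the robot. Two spice jars and a garlic bulb stand on it.
- spice_jar_1: Spice jar with a dark cap standing on the board, 41 mm across, 105 mm tall; origin: centre of its underside. Leave it alone.
- spice_jar_2: Second such spice jar on the board, 41 mm across, 105 mm tall; origin: centre of its underside. Leave it alone.
- garlic: Garlic bulb standing on the board, 60 mm across, 58 mm tall; origin: centre of its underside. Leave it alone.
- soap_bottle: Soap bottle with a pump top on the counter, 52 x 81 mm, 178 mm tall; origin: centre of its underside. It stands near the mug. Leave it alone.
- bean_jar: Glass clip-top jar on the counter, 78 mm across, 122 mm tall; origin: centre of its underside. It stands near the mug. Leave it alone.

How it is judged (in metres and radians):
On the way, in this order (a step that is already met when the one before it is completed fails the run):
1. the wooden mill stands upright on the board (x of wooden_mill in the frame of board between -0.085 and 0.085 m and y of wooden_mill in the frame of board between -0.135 and 0.135 m and z of wooden_mill in the frame of board between 0.015 and 0.027 m and angle between wooden_mill's own z axis and vertical below 0.15 rad and linear speed of wooden_mill below 0.03 m/s), for 0.2 s.
2. the mug stands upright in the middle of the warmer's plate, the mill still on the board (all of step 1 and horizontal distance between mug_foot and warmer_plate below 0.03 m and z of mug_foot in the frame of warmer_plate between -0.006 and 0.006 m and angle between mug's own z axis and vertical below 0.15 rad and linear speed of mug below 0.03 m/s), for 0.2 s.
3. the dial is at the fifth mark (value of joint heat_dial between 2.40855 and 2.82743 rad), for 0.3 s.
At the end, for the whole second after the job is handed in: The mill stands upright (0.15 rad) with its foot on the board; the mug stands upright (0.15 rad) on the warmer's plate, its round part within 30 mm of the centre; the dial rests at the fifth mark (2.618 rad, within 0.4 click); mill and mug are let go and at rest (all of step 2 and all of step 3 and contact force between the fingers and wooden_mill below 0.1 N and contact force between the fingers and mug below 0.1 N and velocity of joint heat_dial between -0.05 and 0.05 rad/s); the robot touches nothing.
It fails at once if the dial goes past the fifth mark (more than 0.6 of a click) (value of joint heat_dial above 2.93215 rad).
It fails at once if the mill or the mug is tipped over (angle between any of wooden_mill, mug's own z axis and vertical above 0.8 rad).
It fails at once if a spice jar or the garlic is knocked over or pushed more than 30 mm away (distance of any of spice_jar_1, spice_jar_2, garlic from where it was at the start of the episode above 0.03 m or angle between any of spice_jar_1, spice_jar_2, garlic's own z axis and vertical above 0.35 rad).
It fails at once if the soap bottle or the bean jar is knocked over or pushed more than 30 mm away (distance of any of soap_bottle, bean_jar from where it was at the start of the episode above 0.03 m or angle between any of soap_bottle, bean_jar's own z axis and vertical above 0.35 rad).
It also fails if it takes over 72 s, if anything falls off the work surface, if the arm or the gripper's body presses on something with over 40 N, if the wrist force passes 120 N, or if a joint passes its speed limit or range.

## Working session

There is one attempt and no reset: what is moved stays moved. The work goes in short steps, Python scripts to look and compute and a shell command to move; the robot and the scene stay as the last step left them, time stands still between calls to the robot, and variables do not carry over. Pictures are saved under pics/ and viewed, at most 10 in all, crops included, and the job is handed in when it is done.

```bash
mkdir -p pics
cat > h.py <<'E'
import numpy as np,cv2
from bench import sense,snapshot,trace,place_of
def save(p,n): cv2.imwrite('pics/'+n,p["image"][:,:,::-1])
def ray(p,u,v,z):
    K=np.array(p["intrinsics"]);R=np.array(p["R"]);t=np.array(p["t"])
    c=-R.T@t; d=R.T@np.linalg.inv(K)@[u,v,1]; return c+d*(z-c[2])/d[2]
def proj(p,X):
    q=np.array(p["intrinsics"])@(np.array(p["R"])@np.array(X)+np.array(p["t"])); return q[:2]/q[2]
E
python3 - <<'E'
from h import *
for n in ["top","scene"]:
    p=snapshot(n); save(p,n+"0.png")
    for q in ["warmer","warmer_plate","dial_grip","wooden_mill","mug","mug_foot","board","spice_jar_1","garlic","soap_bottle","bean_jar"]:
        print(n,q,[(round(r["conf"],2),np.round(r["location"]).tolist()) for r in place_of(p,q)[:3]])
s=sense();print(s)
E
```

```text
top warmer [(0.92, [484.0, 6.0, 2.0])]
top warmer_plate [(0.48, [453.0, -337.0, -3.0])]
top dial_grip [(0.63, [474.0, -91.0, 77.0])]
top wooden_mill [(0.57, [504.0, 70.0, 49.0]), (0.15, [452.0, -336.0, -0.0])]
top mug [(0.72, [499.0, 294.0, 1.0])]
top mug_foot [(0.8, [513.0, 307.0, -4.0]), (0.56, [474.0, -88.0, 79.0]), (0.16, [492.0, 68.0, 48.0])]
top board [(0.64, [452.0, -334.0, 1.0])]
top spice_jar_1 [(0.63, [412.0, -415.0, 23.0]), (0.61, [413.0, -266.0, 19.0]), (0.18, [485.0, 6.0, 3.0])]
top garlic [(0.6, [399.0, -344.0, 17.0])]
top soap_bottle [(0.32, [411.0, -414.0, 22.0])]
top bean_jar [(0.88, [468.0, 417.0, -5.0])]
scene warmer [(0.65, [482.0, 7.0, 3.0]), (0.63, [415.0, -414.0, 22.0])]
scene warmer_plate [(0.83, [488.0, 65.0, 51.0])]
scene dial_grip [(0.59, [472.0, -86.0, 77.0])]
scene wooden_mill [(0.65, [506.0, 65.0, 47.0])]
scene mug [(0.86, [498.0, 293.0, -1.0]), (0.26, [474.0, -86.0, 76.0])]
scene mug_foot [(0.95, [510.0, 303.0, 2.0]), (0.42, [497.0, 294.0, -2.0])]
scene board [(0.82, [456.0, -339.0, 3.0])]
scene spice_jar_1 [(0.92, [414.0, -412.0, 25.0]), (0.78, [414.0, -261.0, 14.0])]
scene garlic [(0.79, [399.0, -343.0, 20.0])]
scene soap_bottle []
scene bean_jar [(0.67, [468.0, 419.0, -3.0]), (0.26, [399.0, -340.0, 21.0])]
{'time': 1.2, 'joint_pos': array([ 5.91051427e+01,  7.47255755e+00,  8.52668083e+01,  3.18393464e-04,
        8.72597245e+01, -4.89565280e+00]), 'qd': array([ 0.07811661, -0.01428469, -0.07268613, -0.14234849, -0.11809171,
       -0.11815745]), 'joint_efforts': array([ 2.45340445e-03, -5.69292605e+01, -5.00887513e+01,  1.14500576e-04,
        4.94747346e-04, -7.19679360e-05]), 'tool_pos': array([263.02791871, 539.29575318, 248.28722118]), 'tcp_rot': array([ 1.79999067e+02, -2.39238077e-04,  1.54000780e+02]), 'ft_force': array([ 0.17827372, -0.07166257, -0.28279653]), 'wrist_torque': array([-0.00266779, -0.05666233,  0.03773543]), 'grip_force': 0.0, 'finger_gap': 85.25936535938025}
```

View pics/top0.png

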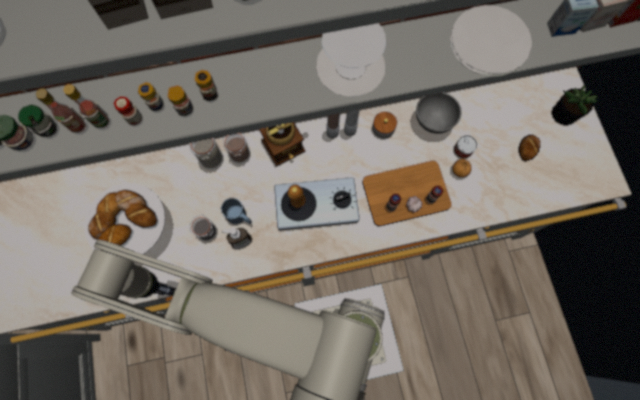

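View pics/scene0.png

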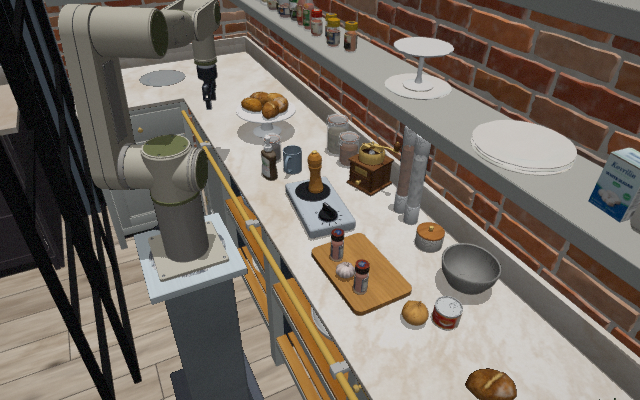

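The top view shows the warmer at (317,203) with the mill at (296,198), and the mug at (234,212) with its handle toward (248,220). The bean jar is at (204,228) and the soap at (240,238). The board is at (407,192), with its jars and garlic on the near half, so the far half is free. The scene view agrees with this.

Run:
```python
from h import *
p=snapshot("top")
for q,z in [("warmer",46),("board",21)]:
    m=trace(p,q)[0]["pixels"].astype(np.uint8)
    vs,us=np.nonzero(m); P=np.array([ray(p,u,v,z)[:2] for u,v in zip(us,vs)],np.float32)
    print(q,cv2.minAreaRect(P),P.mean(0))
print("soap",ray(p,240,238,120),"handle",ray(p,248,220,50),"mug rim",ray(p,234,209,97))
p=snapshot("scene")
print([ (r["conf"],np.round(r["location"])) for r in place_of(p,"soap_bottle")]); m=trace(p,"soap_bottle"); print([(x["conf"],x["pixels"].sum()) for x in m])
# mill from trace in scene: top knob at z=214
print("mill top",ray(p,314,150,214),"mill base",ray(p,316,193,49), "soap base",ray(p,270,178,0))
```

```text
warmer ((478.5954895019531, 5.6582794189453125), (299.0212097167969, 176.17654418945312), 83.21247863769531) [ 4.7232343e+02 -2.8108219e-02]
board ((454.5755310058594, -332.77008056640625), (201.1855926513672, 301.13934326171875), 2.3192365169525146) [ 459.03223 -327.2123 ]
soap [391.40023292 289.70553112 120.        ] handle [467.0776653  259.68219296  50.        ] mug rim [503.96512629 296.02517294  97.        ]
[(0.81, array([406., 300.,   2.]))]
[(0.97, np.int64(491))]
mill top [503.70846174  79.62592548 214.        ] mill base [497.98326173  48.22988375  49.        ] soap base [407.14573005 285.87353425   0.        ]
```

```bash
cat >> h.py <<'E'
from scipy.spatial.transform import Rotation as Ro
def go(*X):
    s=sense(); R=Ro.from_euler('xyz',s["tcp_rot"],degrees=True)
    print("TCP",np.round(s["tool_pos"],1),np.round(s["tcp_rot"],1),"t",round(s["time"],2),"tool cm:",np.round(R.inv().apply(np.array(X)-s["tool_pos"])/10,2))
E
python3 -m handwheel '[[1,-3,-2.2,-0.25,0,0,0],[1,-3,-2.2,-0.25,0,0,0],[1,-3,-2.2,-0.25,0,0,0],[1,-3,-2.2,-0.25,0,0,0],[1,-3,-2.2,-0.25,0,0,0],[1,-3,-2.2,-0.25,0,0,0],[1,-3,-2.2,-0.25,0,0,0],[1,-3,-2.2,-0.25,0,0,0],[1,-3,-2.2,0,0,0,0],[1,-3,-2.2,0,0,0,0],[1,-3,-2.2,0,0,0,0],[1,-3,-2.2,0,0,0,0]]' 60
python3 - <<'E'
from h import *
go(504,70,180)
p=snapshot("wrist"); save(p,"w1.png")
for q in ["wooden_mill","warmer_plate","dial_grip"]:print(q,[(round(r["conf"],2),np.round(r["location"],1)) for r in place_of(p,q)[:2]])
m=trace(p,"wooden_mill")[0]["pixels"]; print(np.argwhere(m).mean(0))
E
```

```text
time: 2.5
tool_pos: [471.4, 142.5, 268.6]
tcp_rot: [180.0, 0.0, 154.0]
ft_force: [-0.1, -0.9, -0.3]
finger_gap: 85.2
grip_force: 0.0
TCP [471.4 142.5 268.6] [180.   0. 154.] t 2.5 tool cm: [-6.1  -5.09  8.86]
wooden_mill [(0.8, array([502.3,  71.1,  47.4]))]
warmer_plate [(0.87, array([493.1,  68.5,  54. ])), (0.61, array([499.8, 287.2,   1.9]))]
dial_grip [(0.66, array([467.2, -88.3,  75.7])), (0.65, array([496.1, 288.3,   1.2]))]
[265.24713209 260.84759095]
```

View pics/w1.png

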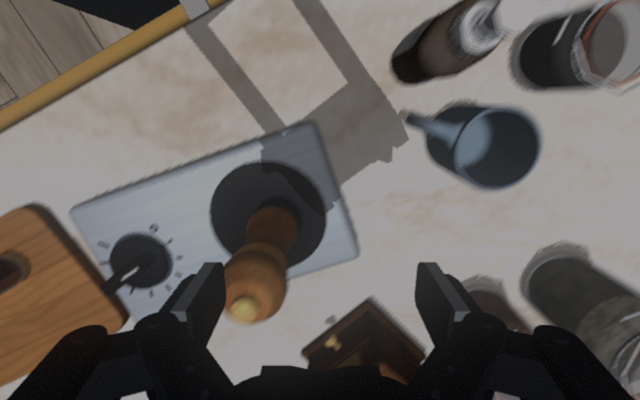

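The wrist view shows the mill with its knob at (243,308), on the plate centred at about (268,213). The dial is at (140,262), and the mug is clear on the right.

```bash
python3 - <<'E'
from h import *
p=snapshot("wrist"); print("knob",ray(p,243,308,214),"plate",ray(p,268,213,49),"dial",ray(p,140,262,59));
E
python3 -m handwheel '[[1,-3.05,-2.5,0,0,0,0],[1,-3.05,-2.5,0,0,0,0],[1,0,0,0,0,0,0]]'
python3 - <<'E'
from h import *
go(503,70,180)
p=snapshot("wrist")
print([np.round(r["location"],1) for r in place_of(p,"wooden_mill")[:1]])
E
```

```text
knob [495.55728414  77.32153098 214.        ] plate [486.14612627  72.51079371  49.        ] dial [471.54133706 -83.78055594  59.        ]
time: 3.05
tool_pos: [505.2, 69.3, 268.3]
tcp_rot: [-179.9, 0.1, 154.0]
ft_force: [-0.2, 0.2, 0.0]
finger_gap: 85.4
grip_force: 0.0
TCP [505.2  69.3 268.3] [-1.799e+02  1.000e-01  1.540e+02] t 3.05 tool cm: [ 0.24 -0.02  8.83]
[array([502.1,  68.5,  48.1])]
```

```bash
python3 -m handwheel '[[1,0.5,0,2.2,0,0,0],[1,0,0,2.2,0,0,0],[1,0,0,2.2,0,0,0],[1,0,0,2.2,0,0,0],[-0.2,0,0,0,0,0,0],[-0.2,0,0,0,0,0,0],[-0.2,0,0,0,0,0,0],[-0.2,0,0,0,0,0,0],[-0.2,0,0,0,0,0,0],[-0.2,0,0,0,0,0,0]]' 60
```

```text
time: 3.98
tool_pos: [500.5, 75.1, 182.4]
tcp_rot: [179.9, 0.2, 154.0]
ft_force: [0.2, -0.0, 5.6]
finger_gap: 48.8
grip_force: 63.2
```

```bash
python3 -m handwheel '[[-0.3,0,0,-1.5,0,0,0],[-0.3,0,0,-3,0,0,0],[-0.3,0,0,-3,0,0,0],[-0.3,0,0,-3,0,0,0],[-0.3,0,0,-1.5,0,0,0],[-0.3,-0.8,-1.6,0,0,0,0],[-0.3,-1.6,-3.2,0,0,0,0],[-0.3,-1.6,-3.2,0,0,0,0],[-0.3,-1.6,-3.2,0,0,0,0],[-0.3,-1.6,-3.2,0,0,0,0],[-0.3,-1.6,-3.2,0,0,0,0],[-0.3,-1.6,-3.2,0,0,0,0]]'
python3 -m handwheel '[[-0.3,-1.6,-3.2,0,0,0,0],[-0.3,-1.6,-3.2,0,0,0,0],[-0.3,-1.6,-3.2,0,0,0,0],[-0.3,-1.6,-3.2,0,0,0,0],[-0.3,-1.6,-3.2,0,0,0,0],[-0.3,-1,-2.4,0,0,0,0],[-0.3,0,0,0,0,0,0]]'
python3 - <<'E'
from h import *
go(505,-338,154)
p=snapshot("wrist"); save(p,"w2.png")
for q in ["board","spice_jar_1","garlic","wooden_mill"]:print(q,[(round(r["conf"],2),np.round(r["location"],1)) for r in place_of(p,q)[:2]])
E
```

```text
time: 4.98
tool_pos: [500.9, -159.5, 300.0]
tcp_rot: [-180.0, -0.0, 154.0]
ft_force: [0.5, 1.1, -3.3]
finger_gap: 48.3
grip_force: 63.8
time: 5.57
tool_pos: [500.0, -367.7, 298.9]
tcp_rot: [-179.9, -0.1, 153.7]
ft_force: [0.9, 0.4, -4.0]
finger_gap: 48.1
grip_force: 64.0
TCP [ 500.  -367.7  298.9] [-1.799e+02 -1.000e-01  1.537e+02] t 5.57 tool cm: [ 0.84  2.91 14.48]
board [(0.78, array([ 4.545e+02, -3.358e+02, -4.000e-01]))]
spice_jar_1 [(0.8, array([ 414.6, -266.4,   19.2])), (0.55, array([ 411.3, -414.4,   18.8]))]
garlic []
wooden_mill [(0.62, array([ 500.6, -375.2,  162.8]))]
```

View pics/w2.png

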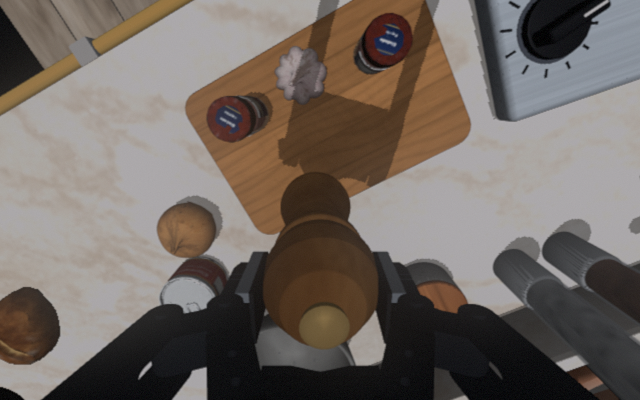

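The wrist view shows the mill held upright. The board's far half is free around (380,150), and the jars at (235,118) and (385,42) are well clear.

```bash
python3 -m handwheel '[[-0.3,0.65,1.35,0,0,0,0],[-0.3,0.65,1.35,2,0,0,0],[-0.3,0,0,3,0,0,0],[-0.3,0,0,3,0,0,0],[-0.3,0,0,3,0,0,0],[-0.3,0,0,2,0,0,0],[-0.3,0,0,0.8,0,0,0],[-0.3,0,0,0.3,0,0,0],[-0.3,0,0,0,0,0,0],[-0.3,0,0,0,0,0,0]]'
```

```text
time: 6.65
tool_pos: [503.0, -333.1, 161.4]
tcp_rot: [-180.0, 0.2, 154.0]
ft_force: [0.3, -0.1, -3.3]
finger_gap: 48.3
grip_force: 64.1
```

```bash
python3 -m handwheel '[[-0.3,0,0,0.4,0,0,0],[-0.3,0,0,0.2,0,0,0],[-0.3,0,0,0,0,0,0],[-0.3,0,0,0,0,0,0]]'
```

```text
time: 6.98
tool_pos: [502.5, -333.2, 154.5]
tcp_rot: [-180.0, 0.1, 154.0]
ft_force: [0.4, -0.5, 1.3]
finger_gap: 48.4
grip_force: 64.4
```

```bash
python3 -m handwheel '[[-0.3,0,0,0.1,0,0,0],[-0.3,0,0,0,0,0,0],[0.3,0,0,0,0,0,0],[0.6,0,0,0,0,0,0],[1,0,0,0,0,0,0],[1,0,0,0,0,0,0],[1,0,0,-2,0,0,0],[1,0,0,-4,0,0,0],[1,0,0,-4,0,0,0],[1,0,0,-3,0,0,0]]'
python3 - <<'E'
from h import *
go(511,305,280)
p=snapshot("wrist");print([np.round(r["location"],1) for r in place_of(p,"wooden_mill")[:1]])
p=snapshot("scene");print([np.round(r["location"],1) for r in place_of(p,"wooden_mill")[:1]]); save(p,"s2.png")
m=trace(p,"wooden_mill")[0]["pixels"];a=np.argwhere(m);print(a.min(0),a.max(0),proj(p,[502,-333,186]),proj(p,[502,-333,21]))
E
```

```text
time: 7.82
tool_pos: [502.2, -332.9, 285.5]
tcp_rot: [-180.0, 0.1, 154.0]
ft_force: [0.1, -0.5, 0.8]
finger_gap: 85.4
grip_force: 0.0
TCP [ 502.2 -332.9  285.5] [-1.80e+02  1.00e-01  1.54e+02] t 7.82 tool cm: [27.17 57.72  0.47]
[array([ 508.1, -340. ,   17.5])]
[array([ 510.2, -341.8,   20.1])]
[222 367] [269 385] [375.3384127  222.11179808] [370.79569025 263.02011473]
```

```bash
python3 -m handwheel '[[1,1.5,3.5,0,0,0,0],[1,1.5,3.5,0,0,0,0],[1,1.5,3.5,0,0,0,0],[1,1.5,3.5,0,0,0,0],[1,1.5,3.5,0,0,0,0],[1,1.5,3.5,0,0,0,0],[1,1.5,3.5,0,0,0,0],[1,1.5,3.5,0,0,0,0],[1,1.5,3.5,0,0,0,0],[1,1.5,3.5,0,0,0,0],[1,1.5,3.5,0,0,0,0],[1,1.5,3.5,0,0,0,0]]'
python3 -m handwheel '[[1,1.5,3.5,0,0,0,0],[1,1.5,3.5,0,0,0,0],[1,1.5,3.5,0,0,0,0],[0,0,0,0,0,0,-0.117],[0,0,0,0,0,0,-0.117],[0,0,0,0,0,0,-0.117],[0,0,0,0,0,0,-0.117],[0,0,0,0,0,0,-0.117],[0,0,0,0,0,0,-0.117],[0,0,0,0,0,0,-0.117],[0,0,0,0,0,0,-0.117],[0,0,0,0,0,0,-0.117]]'
python3 - <<'E'
from h import *
p=snapshot("wrist"); save(p,"w3.png")
for q in ["mug","mug_foot","soap_bottle","bean_jar","warmer_plate"]:print(q,[(round(r["conf"],2),np.round(r["location"],1)) for r in place_of(p,q)[:2]])
go(530,276,120)
E
```

```text
time: 9.07
tool_pos: [523.0, 125.4, 279.9]
tcp_rot: [-179.9, -0.2, 154.0]
ft_force: [1.4, -0.8, 1.2]
finger_gap: 85.0
grip_force: 0.0
time: 10.07
tool_pos: [528.8, 237.5, 279.6]
tcp_rot: [179.9, -0.2, -145.3]
ft_force: [-0.2, -0.4, 0.6]
finger_gap: 42.8
grip_force: 0.0
mug [(0.94, array([ 4.984e+02,  2.893e+02, -2.000e-01]))]
mug_foot [(0.63, array([508.8, 305.9,  -3.6]))]
soap_bottle [(0.97, array([4.099e+02, 3.007e+02, 4.000e-01]))]
bean_jar [(0.75, array([466.6, 416.3,  -3.5]))]
warmer_plate [(0.74, array([491.6,  68.4,  49.2]))]
TCP [529.5 237.7 281.4] [ 1.800e+02 -1.000e-01 -1.459e+02] t 10.37 tool cm: [-2.21  3.14 16.13]
```

View pics/w3.png

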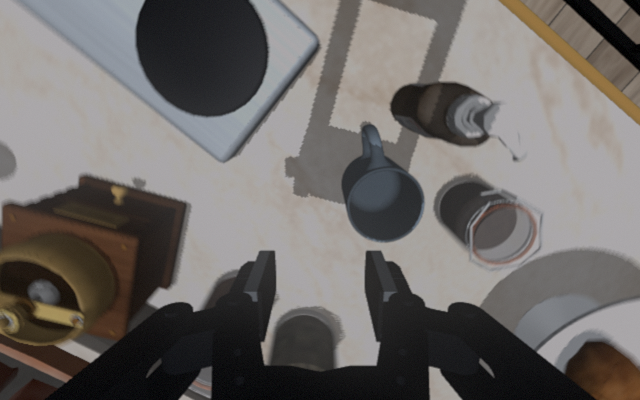

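The mug rim is centred at (385,204), with its handle pointing up the picture to (370,130). The soap and bean jars lie to the right. There is a glass jar at (305,340) whose distance I need to check.

Run:
```python
from h import *
p=snapshot("wrist")
c=ray(p,385,204,97);print("rim",c)
h=ray(p,371,130,80);print("handle",h)
for z in (0,120): print("jar",z,ray(p,305,325,z))
print("plate",ray(p,202,48,49),"rim left",ray(p,346,204,97),"right",ray(p,424,204,97))
print("camera",-np.array(p["R"]).T@p["t"])
for r in (32,34,36):
  a=np.radians(-56); 
go(c[0]+34*np.cos(a),c[1]+34*np.sin(a),79)
```

```text
rim [512.68503985 303.92189143  97.        ]
handle [462.47889822 252.12699422  80.        ]
jar 0 [742.64700583 354.99804925   0.        ]
jar 120 [661.27348468 307.65803436 120.        ]
plate [492.42783791  69.94151718  49.        ] rim left [534.43810656 271.81920146  97.        ] right [490.93064762 336.02653757  97.        ]
camera [466.08333417 194.10384008 407.84324099]
TCP [529.6 237.7 281.7] [ 1.800e+02 -1.000e-01 -1.458e+02] t 10.42 tool cm: [-2.33  3.02 20.27]
```

```bash
python3 -m handwheel '[[0,-1.15,1.5,0,0,0,0],[0,-1.15,1.5,0,0,0,0],[0,0,0,3,0,0,0],[0,0,0,4,0,0,0],[0,0,0,4,0,0,0],[0,0,0,3.5,0,0,0],[0,0,0,0,0,0,0]]' 40
python3 - <<'E'
from h import *
p=snapshot("wrist"); save(p,"w4.png")
for q in ["mug_foot"]:print(q,[(round(r["conf"],2),np.round(r["location"],1)) for r in place_of(p,q)[:2]])
a=np.radians(-56);go(512+34.5*np.cos(a),304+34.5*np.sin(a),76)
E
```

```text
time: 11.0
tool_pos: [526.6, 273.4, 128.1]
tcp_rot: [179.8, -0.8, -145.8]
ft_force: [-1.5, 0.1, -2.0]
finger_gap: 42.9
grip_force: 0.0
mug_foot [(0.74, array([ 5.117e+02,  3.054e+02, -3.000e-01]))]
TCP [530.9 275.1 136.4] [ 180.    -0.2 -145.7] t 11.1 tool cm: [-0.07 -0.    6.04]
```

View pics/w4.png

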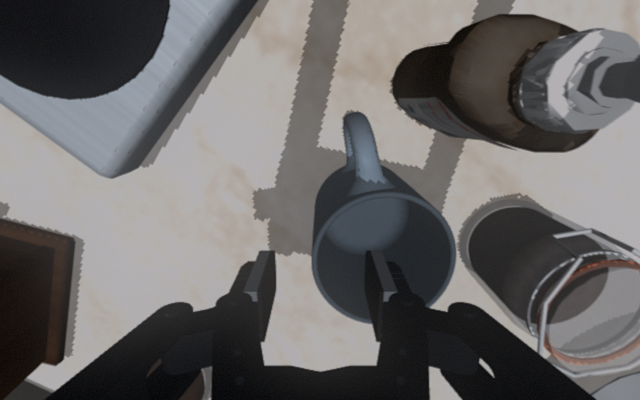

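The fingers straddle the near wall: the right finger at (375,300) is inside the rim and the left at (265,290) is outside, centred on the wall edge at x≈315.

```bash
python3 -m handwheel '[[0,0,0,2.5,0,0,0],[0,0,0,2.5,0,0,0],[0,0,0,1,0,0,0],[0,0,0,0,0,0,0],[-0.4,0,0,0,0,0,0],[-0.8,0,0,0,0,0,0],[-1,0,0,0,0,0,0],[-1,0,0,0,0,0,0],[-1,0,0,0,0,0,0],[-1,0,0,0,0,0,0]]' 40
```

```text
time: 11.93
tool_pos: [533.7, 276.5, 80.3]
tcp_rot: [-180.0, 0.3, -145.7]
ft_force: [-1.5, 0.6, 7.8]
finger_gap: 7.9
grip_force: 42.7
```

```bash
python3 -m handwheel '[[-1,0,0,-1,0,0,0],[-1,0,0,-2.5,0,0,0],[-1,0,0,-3,0,0,0],[-1,0,0,-3,0,0,0],[-1,0,0,-1.5,0,0,0]]'
python3 -m handwheel '[[-1,1,-1.2,0,0,0,0],[-1,2,-2.4,0,0,0,0],[-1,2.4,-3,0,0,0,0],[-1,2.4,-3,0,0,0,0],[-1,2.4,-3,0,0,0,0],[-1,2.4,-3,0,0,0,0],[-1,1.6,-1.8,0,0,0,0],[-1,0.8,-0.9,0,0,0,0],[-1,0,0,0,0,0,0],[-1,0,0,0,0,0,0]]'
python3 - <<'E'
from h import *
go(513,41,130)
p=snapshot("wrist"); save(p,"w5.png")
for q in ["mug_foot","mug","warmer_plate","dial_grip"]:print(q,[(round(r["conf"],2),np.round(r["location"],1)) for r in place_of(p,q)[:2]])
p=snapshot("scene"); save(p,"s5.png")
for q in ["mug_foot","warmer_plate","dial_grip"]:print(q,[(round(r["conf"],2),np.round(r["location"],1)) for r in place_of(p,q)[:2]])
E
```

```text
time: 12.35
tool_pos: [533.3, 276.0, 192.5]
tcp_rot: [-179.9, 0.3, -145.7]
ft_force: [1.7, -0.1, -1.7]
finger_gap: 8.0
grip_force: 41.6
time: 13.18
tool_pos: [510.9, 39.3, 187.1]
tcp_rot: [180.0, -0.0, -145.8]
ft_force: [-0.2, 0.2, -2.5]
finger_gap: 7.8
grip_force: 41.5
TCP [510.9  39.3 187.1] [ 180.    -0.  -145.8] t 13.18 tool cm: [-0.27  0.01  5.71]
mug_foot [(0.96, array([494. ,  68.3, 105. ])), (0.41, array([406.9, 304.9,  -4.1]))]
mug [(0.73, array([478.5,  56. , 106.8])), (0.56, array([408.4, 303. ,  -0.6]))]
warmer_plate []
dial_grip [(0.82, array([471.1, -90.8,  74.6]))]
mug_foot [(0.87, array([493. ,  70.1, 109.1])), (0.68, array([ 452.8, -336.9,    2. ]))]
warmer_plate [(0.83, array([489.2,  66.4,  50.8]))]
dial_grip [(0.76, array([471.8, -87.9,  76.7]))]
```

View pics/w5.png

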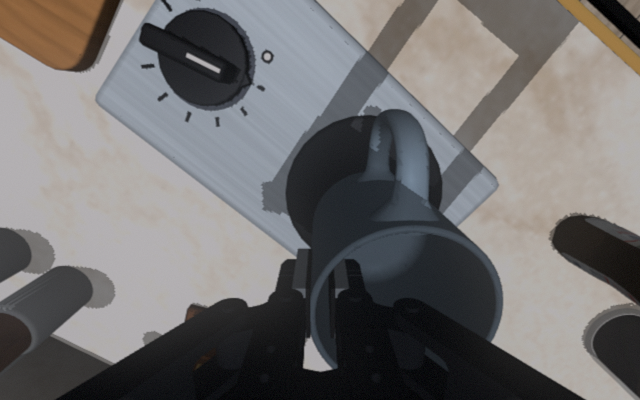

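The mug is held over the plate. The dial is at (203,60), with its ring mark at (267,57) and the white pointer line running to (220,72) toward the mark at (262,88), so it sits at about the first mark.

```bash
python3 -m handwheel '[[-1,0,0,1.5,0,0,0],[-1,0,0,1.5,0,0,0],[-1,0,0,1.2,0,0,0],[-1,0,0,0.8,0,0,0],[-1,0,0,0.4,0,0,0],[-1,0,0,0,0,0,0],[-1,0,0,0,0,0,0]]'
```

```text
time: 14.22
tool_pos: [511.4, 39.9, 133.5]
tcp_rot: [-180.0, 0.0, -145.7]
ft_force: [0.0, 0.0, -2.5]
finger_gap: 7.9
grip_force: 41.5
```

```bash
python3 -m handwheel '[[-1,0,0,0.3,0,0,0],[-1,0,0,0,0,0,0],[-1,0,0,0,0,0,0]]'
```

```text
time: 14.47
tool_pos: [511.5, 39.8, 130.7]
tcp_rot: [-180.0, 0.0, -145.7]
ft_force: [0.9, -0.3, -3.6]
finger_gap: 7.7
grip_force: 41.5
```

```bash
python3 -m handwheel '[[-1,0,0,0.15,0,0,0],[-1,0,0,0.1,0,0,0],[-1,0,0,0,0,0,0],[-1,0,0,0,0,0,0]]'
```

```text
time: 14.8
tool_pos: [512.1, 39.5, 129.4]
tcp_rot: [-179.9, 0.1, -145.7]
ft_force: [-3.3, -2.5, 5.9]
finger_gap: 8.2
grip_force: 44.9
```

```bash
python3 -m handwheel '[[-0.8,0,0,0,0,0,0],[-0.4,0,0,0,0,0,0],[-0.2,0,0,0,0,0,0],[-0.2,0,0,0,0,0,0],[-0.2,0,0,-1.5,0,0,0],[-0.2,0,0,-3,0,0,0],[-0.2,0,0,-3,0,0,0],[-0.2,0,0,-3,0,0,0],[-0.2,0,0,-1.5,0,0,0],[-0.2,0,0,0,0,0,0]]'
python3 - <<'E'
from h import *
p=snapshot("wrist"); save(p,"w6.png")
print(ray(p,320,200,49))
for q in ["mug_foot","mug","dial_grip","warmer_plate"]:print(q,[(round(r["conf"],2),np.round(r["location"],1)) for r in place_of(p,q)[:2]])
p2=snapshot("scene")
for q in ["mug_foot","warmer_plate","wooden_mill"]:print(q,[(round(r["conf"],2),np.round(r["location"],1)) for r in place_of(p2,q)[:2]])
go(472,-88,190)
E
```

```text
time: 15.63
tool_pos: [513.6, 39.9, 252.8]
tcp_rot: [-179.7, 0.4, -145.7]
ft_force: [0.2, 1.5, 0.8]
finger_gap: 34.2
grip_force: 0.0
[536.41693578  53.8625169   49.        ]
mug_foot [(0.77, array([493.9,  65.5,  47.3]))]
mug [(0.66, array([481.4,  55.3,  49.2]))]
dial_grip [(0.87, array([469.4, -87.5,  76.5]))]
warmer_plate []
mug_foot [(0.74, array([490.4,  71.1,  52.8])), (0.25, array([405.4, 300.5,   0.7]))]
warmer_plate [(0.76, array([490.2,  63.2,  48.1])), (0.55, array([407.6, 302.1,   0.6]))]
wooden_mill [(0.78, array([ 509.4, -340.7,   19.5]))]
TCP [510.8  39.8 246.7] [ 1.799e+02 -1.000e-01 -1.457e+02] t 16.08 tool cm: [10.4  -8.38  5.68]
```

View pics/w6.png

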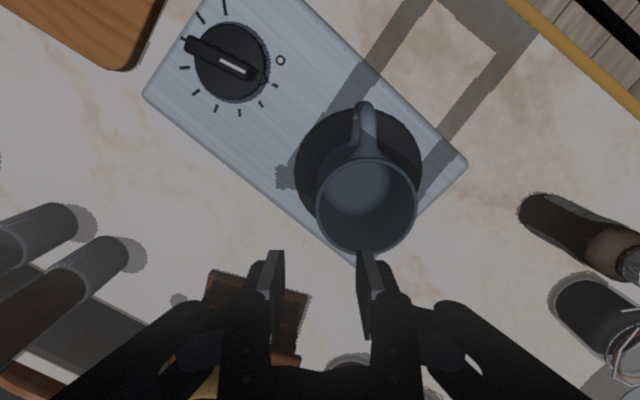

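The mug stands upright and centred on the plate at about (355,160). The dial bar runs from (187,41) to (252,76), with its white line toward (245,72). The ring is at (281,60) and the first mark at (277,84).

Run:
```python
from h import *
p=snapshot("wrist"); an=lambda d:round(float(np.degrees(np.arctan2(d[1],d[0]))),1)
a,b=ray(p,187,41,89),ray(p,252,76,89);w0,w1=ray(p,221,61,89),ray(p,245,72,89);print("bar",a,b,"ang",an(b-a),an(w1-w0),"len",np.linalg.norm(b-a),"mid",(a+b)/2)
d=ray(p,231,64,59);c=np.array([471.5,-88,46])
for u,v in [(281,60),(277,84),(262,104),(239,113),(213,109),(195,93),(183,67)]: q=ray(p,u,v,46);print(an(q-c),np.linalg.norm((q-c)[:2]))
e=ray(p,355,265,46)-ray(p,145,97,46);print("edge",an(e),np.linalg.norm(e),"disc",d)
```

```text
bar [ 470.79970009 -114.20683585   89.        ] [464.15922925 -58.89689103  89.        ] ang 96.8 100.6 len 55.7071436121944 mid [467.47946467 -86.55186344  89.        ]
131.5 47.776925908713686
105.3 45.36978251475879
74.7 42.99286761678458
41.7 41.363783704127314
6.9 42.019700963899844
-22.6 41.66209432921674
-55.7 43.361986081115546
edge 83.3 271.34381634645626 disc [467.83821805 -85.12819215  59.        ]
```

```bash
python3 -m handwheel '[[-0.2,2.6,-2.1,0,0,0,0],[-0.2,2.6,-2.1,0,0,0,0],[-0.2,2.6,-2.1,0,0,0,0],[-0.2,2.7,-2.2,0,0,0,0],[-0.2,0,0,0,0,0,0.12],[-0.2,0,0,0,0,0,0.12],[-0.2,0,0,0,0,0,0.12],[-0.2,0,0,0,0,0,0.12],[-0.2,0,0,0,0,0,0.12],[-0.2,0,0,0,0,0,0.12],[-0.2,0,0,0,0,0,0.12],[-0.2,0,0,0,0,0,0.12]]' 40
python3 -m handwheel '[[-0.2,0,0,0,0,0,0.12],[-0.2,0,0,0,0,0,0.12],[-0.2,0,0,0,0,0,0.12],[-0.2,0,0,0,0,0,0.12],[-0.2,0,0,0,0,0,0.12],[-0.2,0,0,0,0,0,0.12],[-0.2,0,0,0,0,0,0.12],[-0.2,0,0,0,0,0,0.12],[-0.2,0,0,0,0,0,0.1],[-0.2,0,0,0,0,0,0],[-0.2,0,0,0,0,0,0]]'
python3 - <<'E'
from h import *
p=snapshot("wrist"); save(p,"w7.png")
print([(round(r["conf"],2),np.round(r["location"],1)) for r in place_of(p,"dial_grip")[:2]])
go(469.5,-87.5,81)
E
```

```text
time: 17.13
tool_pos: [472.4, -89.6, 247.5]
tcp_rot: [-180.0, -0.0, 159.0]
ft_force: [0.1, 0.2, -0.2]
finger_gap: 34.2
grip_force: 0.0
time: 18.05
tool_pos: [472.4, -89.6, 247.6]
tcp_rot: [-180.0, -0.0, 98.8]
ft_force: [-0.2, 0.2, -0.1]
finger_gap: 34.0
grip_force: 0.0
[(0.76, array([469.8, -87.9,  73.2]))]
TCP [472.4 -89.5 247.7] [-180.    -0.    98.8] t 18.15 tool cm: [ 0.25 -0.26 16.67]
```

View pics/w7.png

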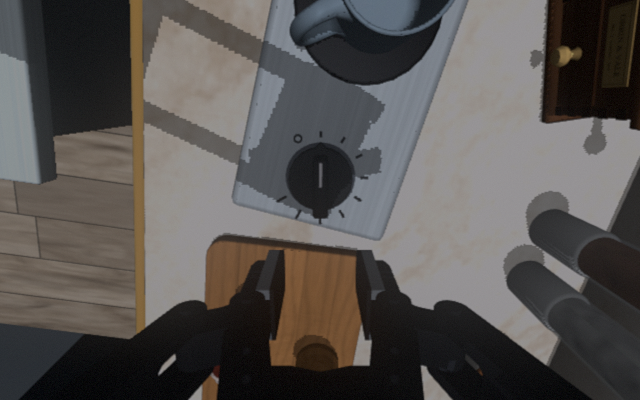

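The view shows the bar vertical at x=320 with its white line up toward the first mark at (320,134), and the fingers centred on it at 278 and 362. So the dial is at the first mark and needs four more clicks, or 120° clockwise.

```bash
python3 -m handwheel '[[-0.2,0.2,-0.15,2.5,0,0,0],[-0.2,0,0,4,0,0,0],[-0.2,0,0,4,0,0,0],[-0.2,0,0,3,0,0,0],[-0.2,0,0,2,0,0,0],[-0.2,0,0,1,0,0,0],[-0.2,0,0,0,0,0,0]]' 40
python3 -m handwheel '[[-0.6,0,0,0,0,0,0],[-0.8,0,0,0,0,0,0],[-1,0,0,0,0,0,0],[-1,0,0,0,0,0,0],[-1,0,0,0,0,0,0]]'
```

```text
time: 18.73
tool_pos: [468.8, -87.3, 80.2]
tcp_rot: [-179.8, -0.1, 98.7]
ft_force: [0.5, 0.7, -0.1]
finger_gap: 34.4
grip_force: 0.0
time: 19.15
tool_pos: [472.1, -88.2, 84.6]
tcp_rot: [179.8, 0.1, 98.6]
ft_force: [-0.7, 0.5, 6.2]
finger_gap: 13.0
grip_force: 44.9
```

```bash
python3 -m handwheel '[[-1,0,0,0,0,0,0.105],[-1,0,0,0,0,0,0.105],[-1,0,0,0,0,0,0.105],[-1,0,0,0,0,0,0.105],[-1,0,0,0,0,0,0.105],[-1,0,0,0,0,0,0],[-1,0,0,0,0,0,0]]'
```

```text
time: 19.73
tool_pos: [472.5, -88.2, 84.7]
tcp_rot: [179.8, -0.0, 68.6]
ft_force: [2.6, 1.1, 6.2]
finger_gap: 13.5
grip_force: 44.9
```

```bash
python3 -m handwheel '[[-1,0,0,0,0,0,0.105],[-1,0,0,0,0,0,0.105],[-1,0,0,0,0,0,0.105],[-1,0,0,0,0,0,0.105],[-1,0,0,0,0,0,0.105],[-1,0,0,0,0,0,0],[-1,0,0,0,0,0,0]]'
python3 -m handwheel '[[-1,0,0,0,0,0,0.105],[-1,0,0,0,0,0,0.105],[-1,0,0,0,0,0,0.105],[-1,0,0,0,0,0,0.105],[-1,0,0,0,0,0,0.105],[-1,0,0,0,0,0,0],[-1,0,0,0,0,0,0]]'
python3 -m handwheel '[[-1,0,0,0,0,0,0.1],[-1,0,0,0,0,0,0.1],[-1,0,0,0,0,0,0.1],[-1,0,0,0,0,0,0.1],[-1,0,0,0,0,0,0.1],[-1,0,0,0,0,0,0],[-1,0,0,0,0,0,0],[-1,0,0,0,0,0,0],[-1,0,0,0,0,0,0]]'
```

```text
time: 20.32
tool_pos: [472.8, -88.4, 84.6]
tcp_rot: [179.8, -0.2, 38.7]
ft_force: [5.0, -0.3, 6.4]
finger_gap: 13.0
grip_force: 44.9
time: 20.9
tool_pos: [472.9, -88.7, 84.6]
tcp_rot: [179.9, -0.3, 8.6]
ft_force: [6.1, -2.0, 4.3]
finger_gap: 12.9
grip_force: 44.7
time: 21.65
tool_pos: [472.9, -89.0, 84.6]
tcp_rot: [180.0, -0.3, -20.0]
ft_force: [5.1, -3.8, 3.6]
finger_gap: 13.3
grip_force: 44.8
```

Release, rise and look.

```bash
python3 -m handwheel '[[-0.7,0,0,0,0,0,0],[-0.4,0,0,0,0,0,0],[-0.2,0,0,0,0,0,0],[-0.2,0,0,0,0,0,0],[-0.2,0,0,-1.5,0,0,0],[-0.2,0,0,-3,0,0,0],[-0.2,0,0,-4,0,0,0],[-0.2,0,0,-4,0,0,0],[-0.2,0,0,-4,0,0,0],[-0.2,0,0,-1,0,0,0],[-0.2,0,0,0,0,0,0]]'
python3 - <<'E'
from h import *
p=snapshot("wrist"); save(p,"w8.png")
p2=snapshot("scene")
for q in ["mug_foot","mug","warmer_plate","wooden_mill"]:print(q,[(round(r["conf"],2),np.round(r["location"],1)) for r in place_of(p2,q)[:2]])
E
```

```text
time: 22.57
tool_pos: [472.6, -88.3, 262.3]
tcp_rot: [-180.0, -0.4, -20.2]
ft_force: [-0.1, 0.2, 0.1]
finger_gap: 34.0
grip_force: 0.0
mug_foot [(0.7, array([494.4,  68.9,  51.8]))]
mug [(0.82, array([476.7,  58.8,  46.6])), (0.5, array([494.2,  72.5,  52.1]))]
warmer_plate [(0.92, array([490.5,  64.2,  50.2]))]
wooden_mill [(0.83, array([ 509.6, -345. ,   20.7])), (0.52, array([489.2,  66. ,  51.5]))]
```

View pics/w8.png

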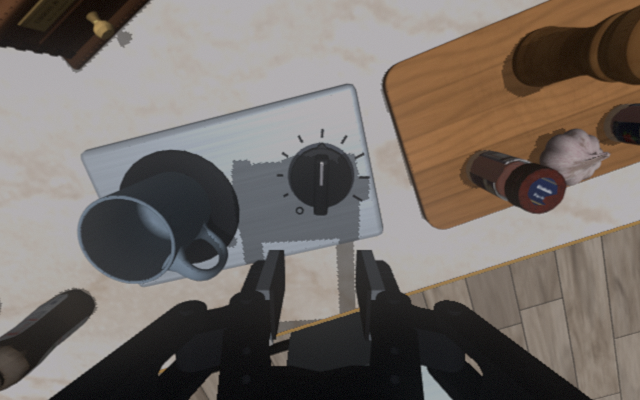

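The ring is at (299,211), and the clockwise marks are at (285,195), (280,175), (283,154), (300,139) and (322,133). The pointer is on the fifth. The mug and mill are standing, and the arm is clear.

```bash
python3 -c "
from bench import hand_in
print(hand_in())"
```

```text
the job is handed in; nothing more can be done
None
```

The job is handed in with no verdict shown; the last pictures showed the mill upright on the board, the mug centred on the warmer's plate, the dial on the fifth mark and the arm clear.

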